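Lock a reagent bottle into the shaker with its spring-gripped hold-down rod

ROBOT

A 7-joint arm with a two-finger parallel gripper is mounted at the origin on a cart in front of the work surface, level with it; the furniture and walls round the work are solid. World frame = base frame: x ahead of the robot, y to its left, z up, the work surface at z = 0. Lengths are in m, angles in degrees, forces in N, time in s.
With the tool pointing down it reaches from about 0.4 to 0.85 m from the base axis. Payload 10.4 kg.
Tool frame: the origin (TCP) lies midway between the tips of the shut fingers; the grasp point (between the pads) lies 19 mm behind it; x points along the fingers, z is the direction in which the jaws open and shut, and the axes are right-handed (so a half turn about x gives the same grasp; the last joint's range is limited). The gripper opens to 87 mm and grips with 3 to 60 N. Pads are 19 mm wide; open, the fingers measure 117 mm over their backs; the gripper's body (75 mm by 190 mm) begins 51 mm behind the grasp point.
Start: joints at [69.465, 19.034, -3.707, 83.658, 1.238, 77.344, -5.071], TCP at [0.206, -0.59, 0.223] pointing down, gripper open.
Joint ranges: [-148.97, 148.97], [-28.65, 121.19], [-84.17, 76.75], [9.2, 138.47], [-72.65, 252.65], [3.7, 117.97], [-149.18, 149.18]. Speed limits (degrees/s): [127.2, 127.2, 159.86, 159.86, 180, 180, 180].

INTERFACE

Orientations are given as [roll, pitch, yaw] about the fixed x, y, z axes, in that order (R = Rz(yaw) Ry(pitch) Rx(roll)).
In Python, from station import monitor, eyes, close_job gives the robot as it stands.
- The arm moves only by the tool drive_tool, never from a script. Its argument "motion" is a list that holds one entry, the list of rows, each a list of 6 numbers: the shift along the world's x, y, z scaled (see below), then the turn, a rotation vector about the world's x, y, z scaled (see below). A call has 1 to 12 rows; each row is the pose to reach, as a shift and turn from the pose measured when the call began; what a row does not reach only later rows make up. The controller multiplies each number of a shift by 0.25 m and each number of a turn by 2 rad. A row lasts 1/12 s, in which the tool goes at most 41.7 mm and 7.16 degrees, less where a joint would pass 70% of its speed; a pose out of reach is approached as far as the arm can. A call with a number of a shift or a turn outside -1 to 1 is refused whole. A call with a gripper value outside its range is refused whole. "jaw" is the opening, from 0 (shut) to 1 (fully open), set as the call begins (left out, the last holds). The fingers move at their own pace and stop on an object; the grip force is fixed at half the most. Time passes only in rows, so rows that repeat a pose let the fingers close. It gives the time, the measured TCP pose, the force and the opening at its end, in the units of the state.
- monitor.read_state(): the state, without advancing time (a new reading comes with each control period).
- eyes.read_camera(name): name is "side" or "top"; returns a dict with "pixels" (400x640x3 uint8, red, green, blue), "depth" (400x640 float32, m along the optical axis (not along the pixel's ray), 0 where there is no reading), "camera_matrix" (3x3 intrinsics, pixels), "k1" (the pictures are not rectified: a ray, as slopes to the right and down, at radius r is drawn at 1 + k1 r^2 times it, then the intrinsics apply), "T" (4x4, takes a point from camera to world coordinates). Camera axes: x right, y up, looking along -z (the intrinsics and any distortion apply to the point x, -y, -z); pixel columns grow to the right and rows downward; lengths in m; the calibration is good to about 2 mm. A picture is of the moment at which its call begins.
- close_job(): hands the job in, once; it reports no verdict.
The state is a dict: "t": time; "joints": joint angles; "joint_vel": joint speeds; "joint_efforts": joint torques, N m; "ee_pos": TCP position; "orientation": TCP orientation; "ft_force": force on the tool from outside, world axes, zero at the start; "torque": the same for the moment, N m; "opening": finger opening in m.
Only numpy, scipy, OpenCV 4.12 (cv2) and the standard library are available. Lean on these libraries where they do the work, as an engineer would, in place of code of your own. Each camera call takes 0.05 s, during which the arm holds its last target. There are 200 camera calls.

TASK

The red-capped amber reagent has settled and has to be shaken: stand that bottle upright in the rubber cup of the small bottle shaker. Then take the hold-down rod from the lid of the blue tip box and slide it, rounded end first, through the near eye, over the bottle's cap and into the far eye, pushing on past the spring plunger until the plunger has snapped into the rod's groove and the collar is flush against the near cheek; let go. Do not tip the bottle over, and leave the white bottle beside it where it stands.

Things in the scene. Friction and masses are not known exactly. Their poses are not given: they have to be found in the camera images.
- red_bottle: Small amber reagent bottle with a red screw cap and red-edged label, loose, 0.13 kg, upright. Round body 43 mm in diameter, straight up to about 45 mm height, then a sloping shoulder; cap 23 mm in diameter from 71 mm to 85 mm height (the top). Origin: centre of its underside; z up along the bottle.
- standard_bottle: White plastic bottle with a white cap and yellow label, loose, to be left alone: 47 mm in diameter, 92 mm tall. Origin: centre of its underside. It and the red-capped bottle may have changed places.
- tip_box: Closed pipette tip box, blue with a frosted whitish lid, fixed; 78 mm (its x) by 118 mm (its y), 92 mm high. Its flat lid carries the rod at the start. Origin: centre of its underside.
- rod: Loose hold-down rod, 0.22 kg, lying level on its grip. Red grip 48 mm long (x), 22 wide (y, pinch here), 36 tall. Then a stop collar 30 mm across, then a 16 mm shaft 125 mm long: groove 4.5 mm deep centred 93 mm beyond the collar's face; the end is a hemisphere. Origin: centre of the grip's underside; x along the shaft to the tip; shaft axis at z = 18 mm; mass centre about 10 mm ahead.
- rod_collar (a point): Centre of the collar's face that stops against the near cheek: on the rod's axis, 30 mm ahead (x) of the grip's centre. Axes as the rod's.
- rod_tip (a point): Centre of the rod's rounded tip, on its axis, 155 mm ahead of the grip's centre. Axes as the rod's.
- shaker: Fixed bottle shaker: white housing 138x76x30 mm, black rubber cup, two upright metal cheeks. Origin: underside below the cup's centre; x = the way the rod goes in (away from the robot), z up. Cheeks 40 mm wide (y), tops at 157 mm, each with an 18 mm eye along x at y = 0, height 135 mm. Near cheek x = -46 to -34 mm, far cheek 34 to 60 mm. Rod home: axis 12 mm above the cap, tip 19 mm out.
- cup_floor (a point): Centre of the rubber cup's floor, 38 mm above the shaker's origin; where the bottle's underside goes. The cup is 50 mm wide inside at its floor and a little wider at the mouth, 15 mm deep, its rim at height 53 mm above the shaker's origin, 61 mm across outside. Axes as the shaker's. Keep clear of the cable duct (128 mm high) on the right of bottles and shaker and of the power plug standing out of it (top at 98 mm).
- near_eye (a point): Centre of the near eye on the near cheek's outer face, where the rod enters and its collar comes to rest; x = -46 mm, z = 135 mm in the shaker's frame. Axes as the shaker's.
- far_eye (a point): Centre of the far eye on that face of the far cheek which looks to the cup: x = 34 mm, z = 135 mm in the shaker's frame. Axes as the shaker's.
- plunger_knob (a point): Centre of the black pull knob of the spring plunger, on the left (+y) side of the far cheek, 44 mm from the eye's axis and 47 mm ahead of the shaker's origin. It need not be touched.
- plunger (a joint): Spring plunger in the far cheek, moving across the eye (shaker's y), in m: 0 = at rest, round nose 4.5 mm inside the shaft's path; about 0.0025 to 0.0045 while it rides on the shaft; under 0.001 once in the groove. Spring 3 N at rest, 6 N pushed back; pushing the rod past it takes about 5 to 12 N.
Things that resemble listed ones, but are neither listed nor needed, are in the scene too. What is shaped like the red_bottle but green or pink is not meant. What is shaped like the rod but purple is not meant.

How it is judged:
By the outcome, as a careful person would: the job done as asked, in the order asked, and still so for the second after the job is handed in, with the robot touching nothing.
It also fails if it takes over 69 s, if anything falls off the work surface, if the arm or the gripper's body presses on something with over 40 N, if the wrist force passes 120 N, or if a joint passes its speed limit or range.

## Working session

There is one attempt and no reset: what is moved stays moved. The work goes in short steps, Python scripts to look and compute and a tool call to move; the robot and the scene stay as the last step left them, time stands still between calls to the robot, and variables do not carry over. Pictures are saved under pics/ and viewed, about 8 in all and at most 12, crops included, and the job is handed in when it is done.

Besides the shell and the picture viewer there is one more tool, called after "Request:" as name(argument=value, ...), one argument or row to a line, values as JSON. drive_tool: Moves the arm, as the interface text tells. Its arguments: {"type":"object","properties":{"motion":{"type":"array"},"jaw":{"type":"number"}},"required":["motion"]}

```bash
mkdir -p pics; ls; cat > h.py <<'E'
import numpy as np, cv2, pickle
from station import monitor, eyes, close_job
def cam(n):
    c=eyes.read_camera(n); pickle.dump(c,open(f'/tmp/{n}.pkl','wb')); return c
def load(n): return pickle.load(open(f'/tmp/{n}.pkl','rb'))
def world(c,pts,depth=None):
    K=np.array(c['camera_matrix'],float); pts=np.array(pts,float).reshape(-1,1,2)
    s=cv2.undistortPoints(pts,K,np.array([c['k1'],0,0,0.])).reshape(-1,2)
    if depth is None: depth=np.array([c['depth'][int(round(p[1])),int(round(p[0]))] for p in pts[:,0]])
    d=np.broadcast_to(depth,len(s))
    P=np.c_[s[:,0]*d,-s[:,1]*d,-d,np.ones(len(s))]
    return (P@np.array(c['T']).T)[:,:3]
def cloud(c):
    h,w=c['depth'].shape; u,v=np.meshgrid(np.arange(w),np.arange(h))
    return world(c,np.c_[u.ravel(),v.ravel()],c['depth'].ravel()).reshape(h,w,3)
def atz(c,p,z):
    T=np.array(c['T']); a=world(c,[p],1.0)[0]; o=T[:3,3]; return o+(a-o)*(z-o[2])/(a-o)[2]
def proj(c,P):
    T=np.linalg.inv(np.array(c['T'])); q=np.c_[np.atleast_2d(P),np.ones(len(np.atleast_2d(P)))]@T.T
    K=np.array(c['camera_matrix'],float)
    return cv2.projectPoints(np.c_[q[:,0],-q[:,1],-q[:,2]],np.zeros(3),np.zeros(3),K,np.array([c['k1'],0,0,0.]))[0].reshape(-1,2)
def save(c,name,crop=None,k=1):
    im=c['pixels'][:,:,::-1]
    if crop: x0,y0,x1,y1=crop; im=im[y0:y1,x0:x1]
    cv2.imwrite('pics/'+name,cv2.resize(im,None,fx=k,fy=k,interpolation=cv2.INTER_CUBIC))
E
python3 - <<'E'
from h import *
for n in('side','top'):
    c=cam(n); save(c,n+'0.png'); print(n,np.round(c['T'],3).tolist(),np.round(c['camera_matrix'],1).tolist(),c['k1'])
s=monitor.read_state(); print(s)
E
```

```text
pics
side [[0.926, 0.179, -0.334, 0.172], [-0.378, 0.463, -0.802, -0.479], [0.011, 0.868, 0.496, 0.616], [0.0, 0.0, 0.0, 1.0]] [[386.1, 0.0, 324.3], [0.0, 386.1, 197.0], [0.0, 0.0, 1.0]] -0.0035501886489097594
top [[-0.006, 0.998, -0.069, 0.424], [-1.0, -0.005, 0.021, 0.338], [0.021, 0.069, 0.997, 1.265], [0.0, 0.0, 0.0, 1.0]] [[491.3, 0.0, 324.9], [0.0, 491.3, 205.6], [0.0, 0.0, 1.0]] -0.0021758977905052186
{'t': 0.1, 'joints': array([69.46605536, 19.06829837, -3.70706919, 83.7012438 ,  1.23917425,
       77.34281664, -5.06930838]), 'joint_vel': array([-0.09446378,  0.03140393,  0.10734697, -0.13902055,  0.03023791,
        0.05167317,  0.00748641]), 'joint_efforts': array([ 2.72757388e-03, -6.24546647e+01,  2.55251251e-02, -3.90715849e+01,
       -6.14262745e-02,  3.66124290e-02,  8.61732292e-05]), 'ee_pos': array([ 0.20581875, -0.58977403,  0.22183369]), 'orientation': array([-176.20741368,   89.92753601,  113.03450026]), 'ft_force': array([-0.0262337 ,  0.4341608 ,  0.45005499]), 'torque': array([-0.0058845 ,  0.01382722,  0.08103306]), 'opening': 0.08706862060918112}
```

View pics/side0.png

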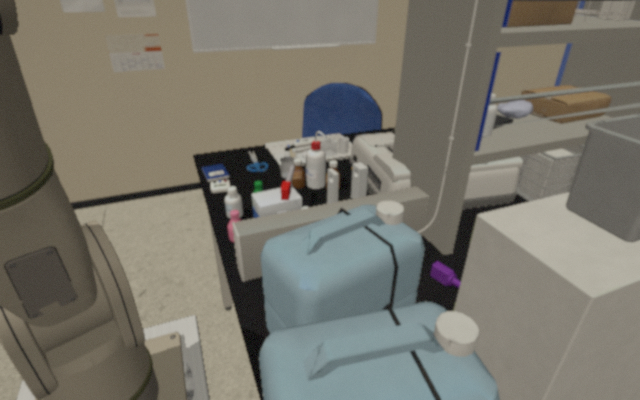

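View pics/top0.png

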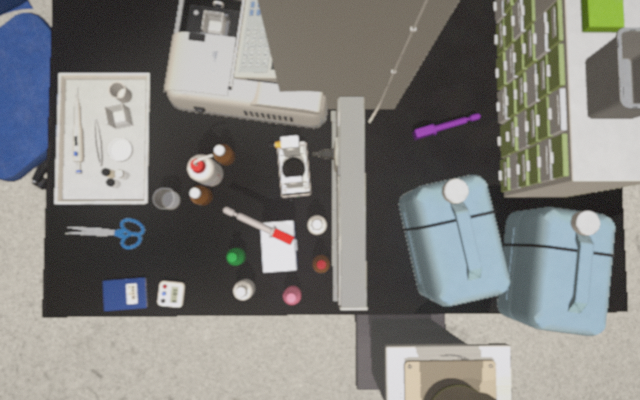

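The top view shows bottle candidates: red cap (321,264), green (235,257), pink (291,296), brown ones (223,155) and (200,195), and a red-topped wash bottle (200,165). The white bottles are at (317,225) and (243,290). The rod candidates are the red grip (283,237) on the tip box and a purple one (447,125). I choose (321,264) and (283,237) and check them in a close crop.

```bash
python3 - <<'E'
from h import *
c=load('top'); save(c,'top1.png',(210,120,370,310),4) if 0 else save(c,'top1.png',(205,125,375,310),3.2)
C=cloud(c)
np.set_printoptions(precision=4,suppress=True)
for n,p in dict(red=(321,264),white=(317,225),duct=(350,220),ductL=(337,220),ductlow=(337,280),box=(268,262),grip=(283,237),shaft=(245,220),nc=(294,192),fc=(290,142),cup=(294,167),plug=(322,154),pink=(291,296),green=(235,257)).items():
    print(n,C[p[1],p[0]])
for v in (150,220,264,290): print(v,[(u,round(C[v,u,1],3),round(C[v,u,2],3)) for u in range(324,374,3)])
E
```

```text
red [0.3649 0.3236 0.0828]
white [0.458  0.3327 0.0897]
duct [0.4682 0.2562 0.1251]
ductL [0.4706 0.2837 0.0665]
ductlow [0.3236 0.2839 0.0455]
box [0.3709 0.4493 0.0914]
grip [0.4297 0.4114 0.129 ]
shaft [0.4699 0.5008 0.1153]
nc [0.5423 0.3896 0.0406]
fc [0.6458 0.3937 0.1553]
cup [0.6057 0.3896 0.0378]
plug [0.6286 0.3198 0.0944]
pink [0.2895 0.3955 0.0813]
green [0.383  0.5285 0.0843]
150 [(324, np.float64(0.315), np.float64(0.096)), (327, np.float64(0.308), np.float64(0.091)), (330, np.float64(0.301), np.float64(0.096)), (333, np.float64(0.293), np.float64(0.097)), (336, np.float64(0.287), np.float64(0.12)), (339, np.float64(0.28), np.float64(0.126)), (342, np.float64(0.273), np.float64(0.127)), (345, np.float64(0.266), np.float64(0.124)), (348, np.float64(0.259), np.float64(0.128)), (351, np.float64(0.252), np.float64(0.128)), (354, np.float64(0.246), np.float64(0.131)), (357, np.float64(0.338), np.float64(1.265)), (360, np.float64(0.231), np.float64(0.124)), (363, np.float64(0.224), np.float64(0.127)), (366, np.float64(0.203), np.float64(-0.004)), (369, np.float64(0.196), np.f
[... 1663 characters left out ...]
0.308), np.float64(-0.001)), (330, np.float64(0.3), np.float64(-0.002)), (333, np.float64(0.293), np.float64(0.006)), (336, np.float64(0.285), np.float64(-0.001)), (339, np.float64(0.283), np.float64(0.116)), (342, np.float64(0.276), np.float64(0.126)), (345, np.float64(0.269), np.float64(0.124)), (348, np.float64(0.263), np.float64(0.128)), (351, np.float64(0.256), np.float64(0.129)), (354, np.float64(0.249), np.float64(0.128)), (357, np.float64(0.241), np.float64(0.123)), (360, np.float64(0.235), np.float64(0.13)), (363, np.float64(0.228), np.float64(0.129)), (366, np.float64(0.208), np.float64(0.001)), (369, np.float64(0.2), np.float64(-0.001)), (372, np.float64(0.193), np.float64(-0.0))]
```

View pics/top1.png

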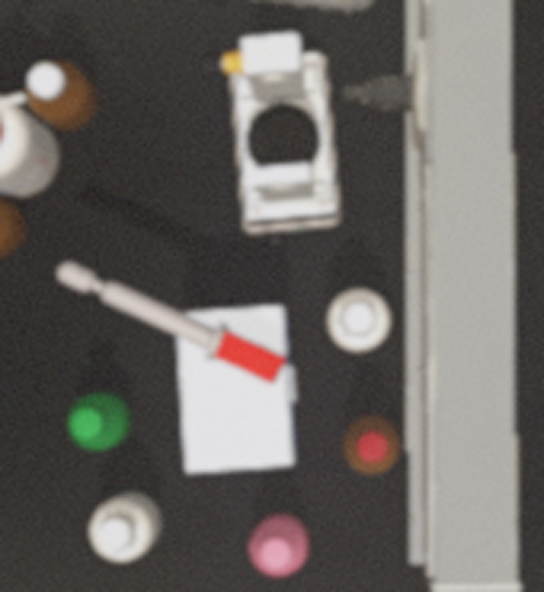

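```bash
cat >> h.py <<'E'
from scipy.spatial.transform import Rotation as R
def Rd(jaw): # tool pointing down, jaw axis at angle jaw (deg) from world x
    a=np.radians(jaw); x=np.array([0,0,-1.]); z=np.array([np.cos(a),np.sin(a),0]); return np.c_[x,np.cross(z,x),z]
def cur():
    s=monitor.read_state(); return s, np.array(s['ee_pos']), R.from_euler('xyz',s['orientation'],degrees=True).as_matrix()
def go(p,jaw):
    s,q,M=cur(); best=min((R.from_matrix(Rd(jaw+k)@M.T).as_rotvec() for k in(0,180)),key=np.linalg.norm)
    print('t',round(s['t'],2),'shift',np.round((np.array(p)-q)/.25,3).tolist(),'turn',np.round(best/2,3).tolist(),'norm deg',round(np.degrees(np.linalg.norm(best)),1))
E
python3 - <<'E'
from h import *
np.set_printoptions(precision=4,suppress=True)
c=load('top'); C=cloud(c); P=c['pixels'].astype(int); hsv=cv2.cvtColor(c['pixels'],cv2.COLOR_RGB2HSV)
x,y,z=C[...,0],C[...,1],C[...,2]
ok=c['depth']>0
# heights over the transit region
for y0 in np.arange(-.7,.5,.1):
    print(round(y0,1),[ (round(x0,1),round(float(np.percentile(z[m],99)),2)) for x0 in np.arange(.1,.8,.1) if (m:=ok&(x>x0)&(x<x0+.1)&(y>y0)&(y<y0+.1)).sum()>20])
s,q,M=cur(); print('jaw axis',M[:,2],'tool x',M[:,0])
red=(hsv[...,1]>150)&((hsv[...,0]<8)|(hsv[...,0]>172))
m=red&(z>.078)&(abs(x-.365)<.03)&(abs(y-.324)<.03); print('cap',m.sum(),C[m].mean(0),C[m].min(0),C[m].max(0))
m=red&(z>.12)&(abs(x-.43)<.06)&(abs(y-.41)<.06); print('grip top',m.sum(),C[m].mean(0)); 
xy=(C[m][:,:2]).astype(np.float32); print('rect',cv2.minAreaRect(xy))
m=ok&(z>.102)&(z<.135)&(x>.38)&(x<.55)&(y>.37)&(y<.56); xy=C[m][:,:2].astype(np.float32); print('rod line',cv2.fitLine(xy,cv2.DIST_HUBER,0,.01,.01).ravel(), xy.min(0),xy.max(0)); print(cv2.minAreaRect(xy))
for a,b in((.5,.6),(.6,.7)):
    m=ok&(z>.148)&(z<.17)&(x>a)&(x<b)&(y>.34)&(y<.45); print('cheek',m.sum(),C[m].mean(0),cv2.minAreaRect(C[m][:,:2].astype(np.float32)))
m=ok&(z>.027)&(z<.036)&(x>.45)&(x<.72)&(y>.34)&(y<.45); print('housing',m.sum(),cv2.minAreaRect(C[m][:,:2].astype(np.float32)))
m=ok&(z>.086)&(z<.098)&(x>.3)&(x<.5)&(y>.36)&(y<.5); print('box',m.sum(),cv2.minAreaRect(C[m][:,:2].astype(np.float32)))
save(c,'top2.png',(220,130,340,290),5) if 0 else None
E
```

```text
-0.7 []
-0.6 []
-0.5 [(np.float64(0.1), -0.79), (np.float64(0.2), 0.01), (np.float64(0.3), 0.01), (np.float64(0.4), 0.01), (np.float64(0.5), 0.01)]
-0.4 [(np.float64(0.1), -0.79), (np.float64(0.4), 0.22), (np.float64(0.5), 0.29)]
-0.3 [(np.float64(0.1), -0.79), (np.float64(0.2), 0.25), (np.float64(0.3), 0.26), (np.float64(0.4), 0.25), (np.float64(0.5), 0.35), (np.float64(0.6), 0.46), (np.float64(0.7), 0.47)]
-0.2 [(np.float64(0.1), 0.01), (np.float64(0.2), 0.24), (np.float64(0.3), 0.23), (np.float64(0.4), 0.23), (np.float64(0.5), 0.35), (np.float64(0.6), 0.47), (np.float64(0.7), 0.47)]
-0.1 [(np.float64(0.1), 0.01), (np.float64(0.2), 0.21), (np.float64(0.3), 0.25), (np.float64(0.4), 0.23), (np.float64(0.5), 0.23), (np.float64(0.6), 0.01), (np.float64(0.7), 0.03)]
-0.0 [(np.float64(0.1), 0.02), (np.float64(0.2), 0.22), (np.float64(0.3), 0.25), (np.float64(0.4), 0.25), (np.float64(0.5), 0.25), (np.float64(0.6), 0.04), (np.float64(0.7), 0.04)]
0.1 [(np.float64(0.1), 0.01), (np.float64(0.2), 0.01), (np.float64(0.3), 0.17), (np.float64(0.4), 0.22), (np.float64(0.5), 0.22), (np.float64(0.6
[... 855 characters left out ...]
36474609375)
rod line [0.4255 0.905  0.4552 0.4631] [0.4134 0.3888] [0.5007 0.5527]
((0.4575318396091461, 0.4733458459377289), (0.17773030698299408, 0.028121218085289), 67.91028594970703)
cheek 104 [0.56   0.3884 0.1557] ((0.5605682134628296, 0.3883112967014313), (0.012781386263668537, 0.03919746354222298), 5.247054100036621)
cheek 211 [0.6464 0.3961 0.1562] ((0.6470617651939392, 0.39626678824424744), (0.02634674496948719, 0.039875153452157974), 5.539413928985596)
housing 570 ((0.5873757004737854, 0.3927002549171448), (0.08277716487646103, 0.2636992633342743), 88.8902587890625)
box 1298 ((0.40848657488822937, 0.4272868037223816), (0.11786236613988876, 0.07813994586467743), 3.654742479324341)
```

The red cap is at (0.365, 0.3255, 0.084). The shaker origin is at (0.600, 0.392) with yaw 5.3°. The rod grip is at (0.432, 0.4126) with yaw 65°. These fit the given heights and sizes, so I start the transit in an arc above the canisters.

Request:
drive_tool(
  motion=[
    [[0.05,0.06,0.12,0,0,0.02],[0.11,0.14,0.25,0,0,0.04],[0.17,0.21,0.38,0,0,0.06],[0.23,0.28,0.5,0,0,0.08],[0.29,0.35,0.62,0,0,0.1],[0.35,0.42,0.74,0,0,0.12],[0.41,0.5,0.84,0,0,0.14],[0.456,0.56,0.9,0,0,0.155]],
  ],
  jaw=0.5,
)

```text
t: 0.77
ee_pos: [0.3213, -0.4482, 0.4498]
orientation: [15.9, 89.9, -36.9]
ft_force: [0.1, 0.8, 0.3]
opening: 0.0455
```

Request:
drive_tool(
  motion=[
    [[0.06,0.12,0.04,0,0,0.02],[0.13,0.25,0.08,0,0,0.04],[0.2,0.37,0.12,0,0,0.06],[0.27,0.5,0.16,0,0,0.08],[0.34,0.62,0.18,0,0,0.1],[0.41,0.74,0.2,0,0,0.12],[0.48,0.85,0.2,0,0,0.14],[0.52,0.92,0.2,0,0,0.155]],
  ],
)

```text
t: 1.43
ee_pos: [0.4527, -0.2148, 0.4999]
orientation: [35.0, 89.9, 0.3]
ft_force: [1.1, -0.3, 0.1]
opening: 0.0434
```

Request:
drive_tool(
  motion=[
    [[0.02,0.13,0,0,0,0.02],[0.04,0.26,0,0,0,0.04],[0.06,0.4,0,0,0,0.06],[0.07,0.52,0,0,0,0.08],[0.08,0.64,-0.05,0,0,0.1],[0.08,0.76,-0.1,0,0,0.12],[0.08,0.88,-0.15,0,0,0.14],[0.08,0.96,-0.2,0,0,0.155]],
  ],
)

```text
t: 2.1
ee_pos: [0.4723, 0.0277, 0.4491]
orientation: [40.8, 89.9, 24.1]
ft_force: [0.5, 0.6, -0.3]
opening: 0.0436
```

```bash
python3 - <<'E'
from h import *
go([0.39,0.27,0.35],0); go([0.3654,0.3255,0.2],0); s=cur()[0]; print(s['ee_pos'],s['joints'],s['ft_force'],s['opening'])
c=load('top');C=cloud(c);
for v in (20,50,80,100,110): print(v,[C[v,u].round(2).tolist() for u in(285,310,340,380)])
E
```

```text
t 2.1 shift [-0.329, 0.969, -0.397] turn [-0.001, 0.001, 0.146] norm deg 16.7
t 2.1 shift [-0.428, 1.191, -0.997] turn [-0.001, 0.001, 0.146] norm deg 16.7
[0.47233067 0.02771936 0.44913144] [ 29.09561563   0.47900752 -37.75281019  78.52006464   0.26880663
 100.99440122 -25.30390898] [ 0.47990346  0.6240275  -0.34643862] 0.043586552634024146
20 [[0.76, 0.38, 0.52], [0.76, 0.34, 0.52], [0.76, 0.3, 0.52], [0.76, 0.23, 0.52]]
50 [[0.76, 0.39, 0.4], [0.76, 0.35, 0.4], [0.77, 0.29, 0.4], [0.76, 0.22, 0.4]]
80 [[0.76, 0.4, 0.23], [0.76, 0.35, 0.23], [0.76, 0.28, 0.23], [0.77, 0.2, 0.23]]
100 [[0.74, 0.41, 0.15], [0.74, 0.35, 0.16], [0.75, 0.28, 0.13], [0.76, 0.18, 0.11]]
110 [[0.73, 0.41, 0.13], [0.72, 0.35, 0.15], [0.73, 0.28, 0.13], [0.76, 0.17, -0.0]]
```

Request:
drive_tool(
  motion=[
    [[-0.04,0.12,-0.05,0,0,0.02],[-0.08,0.24,-0.1,0,0,0.04],[-0.12,0.36,-0.15,0,0,0.06],[-0.16,0.48,-0.2,0,0,0.08],[-0.2,0.6,-0.25,0,0,0.1],[-0.25,0.72,-0.3,0,0,0.12],[-0.29,0.85,-0.35,0,0,0.14],[-0.33,0.97,-0.4,0,0,0.146]],
  ],
)

```text
t: 2.77
ee_pos: [0.3891, 0.2712, 0.3484]
orientation: [21.8, 89.9, 21.9]
ft_force: [0.9, -0.0, -0.4]
opening: 0.0436
```

```bash
python3 - <<'E'
from h import *
go([0.3654,0.3255,0.13],0); s=cur()[0]; print(s['joints'])
E
```

```text
t 2.77 shift [-0.095, 0.217, -0.874] turn [-0.0, 0.001, -0.001] norm deg 0.2
[ 1.47898126e+01 -1.93434550e-02 -5.41043301e+01  9.07763000e+01
  1.80084452e-02  8.91274561e+01 -3.91829254e+01]
```

Request:
drive_tool(
  motion=[
    [[-0.02,0.04,-0.1,0,0,0],[-0.04,0.08,-0.2,0,0,0],[-0.06,0.13,-0.32,0,0,0],[-0.08,0.17,-0.44,0,0,0],[-0.095,0.217,-0.56,0,0,0],[-0.095,0.217,-0.68,0,0,0],[-0.095,0.217,-0.78,0,0,0],[-0.095,0.217,-0.85,0,0,0],[-0.095,0.217,-0.874,0,0,0]],
  ],
)

```text
t: 3.52
ee_pos: [0.3644, 0.3238, 0.1269]
orientation: [-139.4, 89.8, -139.3]
ft_force: [0.1, -0.4, 0.2]
opening: 0.0438
```

```bash
python3 - <<'E'
from h import *
go([0.3654,0.3255,0.066],0); s=cur()[0]; print(s['ee_pos'],s['joints'])
c=cam('top'); a=c['pixels'][190:310,255:375]; d=cam('side'); b=d['pixels'][140:260,180:330]
im=np.hstack([cv2.resize(a,(400,400)),cv2.resize(b,(400,320))[ :]]) if 0 else np.hstack([cv2.resize(a,(400,400),interpolation=2),cv2.copyMakeBorder(cv2.resize(b,(400,320),interpolation=2),0,80,0,0,0)])
cv2.imwrite('pics/p3.png',im[:,:,::-1])
E
```

```text
t 3.52 shift [0.004, 0.007, -0.244] turn [0.001, -0.001, -0.001] norm deg 0.2
[0.36436985 0.32380185 0.12687666] [  5.05341432  13.75571421 -57.02996308 108.41122369  12.71592617
  64.70664235 -56.62747089]
```

View pics/p3.png

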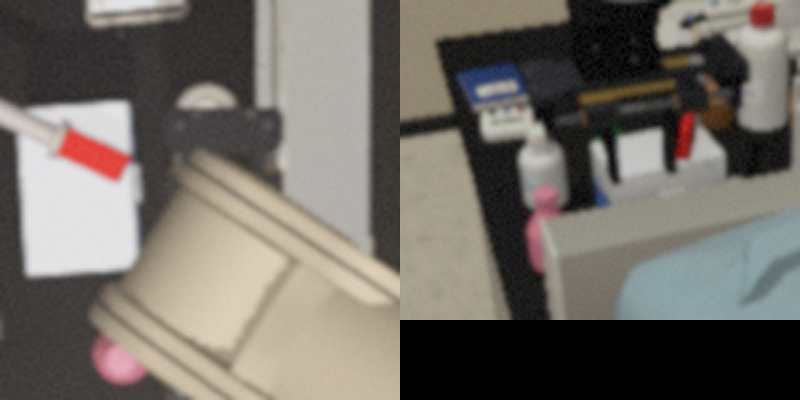

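The fingers straddle the hidden bottle and the body is clear of the duct. The rod's red grip is at top-crop (95,155). I descend.

Request:
drive_tool(
  motion=[
    [[0.004,0.007,-0.04,0,0,0],[0.004,0.007,-0.08,0,0,0],[0.004,0.007,-0.12,0,0,0],[0.004,0.007,-0.16,0,0,0],[0.004,0.007,-0.2,0,0,0],[0.004,0.007,-0.23,0,0,0],[0.004,0.007,-0.244,0,0,0],[0.004,0.007,-0.244,0,0,0]],
  ],
)

```text
t: 4.28
ee_pos: [0.3656, 0.3263, 0.0672]
orientation: [-151.9, 89.9, -151.8]
ft_force: [-0.8, 1.0, -0.1]
opening: 0.0437
```

Request:
drive_tool(
  motion=[
    [[0,0,0,0,0,0],[0,0,0,0,0,0],[0,0,0,0,0,0],[0,0,0,0,0,0],[0,0,0,0,0,0],[0,0,0,0,0,0]],
  ],
  jaw=0.0,
)

```text
t: 4.78
ee_pos: [0.3658, 0.3263, 0.0674]
orientation: [-150.1, 89.9, -150.0]
ft_force: [0.9, -0.2, 0.9]
opening: 0.0218
```

Request:
drive_tool(
  motion=[
    [[0,0,0.05,0,0,0],[0,0,0.13,0,0,0],[0,0,0.23,0,0,0],[0,0,0.33,0,0,0],[0,0,0.43,0,0,0],[0,0,0.53,0,0,0],[0,0,0.63,0,0,0],[0,0,0.71,0,0,0],[0,0,0.77,0,0,0],[0,0,0.8,0,0,0]],
  ],
)

```text
t: 5.62
ee_pos: [0.3659, 0.327, 0.2701]
orientation: [20.6, 89.9, 20.7]
ft_force: [0.3, 0.5, -2.2]
opening: 0.022
```

Request:
drive_tool(
  motion=[
    [[0.03,0.01,0,0,0,0.04],[0.09,0.02,0,0,0,0.09],[0.15,0.04,0,0,0,0.14],[0.22,0.05,0,0,0,0.19],[0.28,0.07,0,0,0,0.24],[0.34,0.08,0,0,0,0.29],[0.4,0.1,0,0,0,0.34],[0.46,0.12,0,0,0,0.39],[0.52,0.14,0,0,0,0.44],[0.57,0.16,0,0,0,0.49],[0.6,0.17,0,0,0,0.53],[0.62,0.18,0,0,0,0.55]],
  ],
)

```text
t: 6.62
ee_pos: [0.5215, 0.3717, 0.2693]
orientation: [76.3, 89.9, 139.7]
ft_force: [0.8, 0.2, -2.8]
opening: 0.0219
```

```bash
python3 - <<'E'
from h import *
go([0.600,0.392,0.265],95.3); s=cur()[0]; print(s['joints'],s['opening'])
E
```

```text
t 6.62 shift [0.314, 0.081, -0.017] turn [-0.0, -0.001, 0.278] norm deg 31.9
[  1.12774063  31.72565156 -61.40572786  74.53848314  27.38318836
  89.07958926   6.74552993] 0.02189485680556439
```

Request:
drive_tool(
  motion=[
    [[0.05,0.01,0,0,0,0.05],[0.11,0.03,0,0,0,0.1],[0.17,0.05,0,0,0,0.15],[0.23,0.06,0,0,0,0.2],[0.28,0.075,-0.01,0,0,0.25],[0.314,0.081,-0.017,0,0,0.278],[0.314,0.081,-0.017,0,0,0.278],[0.314,0.081,-0.017,0,0,0.278]],
  ],
)

```text
t: 7.28
ee_pos: [0.5997, 0.3919, 0.2644]
orientation: [80.6, 89.8, 175.8]
ft_force: [-0.5, 1.0, -2.1]
opening: 0.0219
```

```bash
python3 - <<'E'
from h import *
go([0.600,0.392,0.115],95.3); s=cur()[0]; print(s['ee_pos'],s['joints'])
c=cam('top'); a=c['pixels'][120:240,230:350]; d=cam('side'); b=d['pixels'][100:220,230:380]
im=np.hstack([cv2.resize(a,(400,400),interpolation=2),cv2.copyMakeBorder(cv2.resize(b,(400,320),interpolation=2),0,80,0,0,0)])
cv2.imwrite('pics/p4.png',im[:,:,::-1])
print(proj(d,[[.6,.392,.038],[.5582,.388,.157],[.6,.392,.265],[.6,.392,.2]]))
E
```

```text
t 7.28 shift [0.001, 0.0, -0.598] turn [-0.0, -0.002, 0.001] norm deg 0.3
[0.59967817 0.39193309 0.26438927] [ -4.3836434   42.73067546 -62.30833708  60.51430989  36.90630069
  95.10555271  40.08739439]
[[344.88590583 204.65660047]
 [333.20919044 170.70881168]
 [348.11339311 130.56978522]
 [347.11905142 153.40824732]]
```

View pics/p4.png

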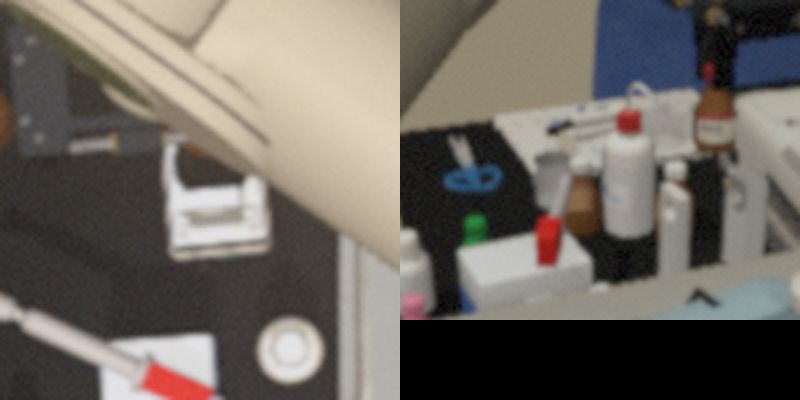

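The side view shows the bottle upright between the two cheeks, with its axis at pixel x≈348 against 348 predicted. I lower it.

Request:
drive_tool(
  motion=[
    [[0.001,0,-0.06,0,0,0],[0.001,0,-0.13,0,0,0],[0.001,0,-0.2,0,0,0],[0.001,0,-0.27,0,0,0],[0.001,0,-0.34,0,0,0],[0.001,0,-0.4,0,0,0],[0.001,0,-0.46,0,0,0],[0.001,0,-0.51,0,0,0],[0.001,0,-0.55,0,0,0],[0.001,0,-0.58,0,0,0],[0.001,0,-0.59,0,0,0],[0.001,0,-0.59,0,0,0]],
  ],
)

```text
t: 8.38
ee_pos: [0.5994, 0.3921, 0.1173]
orientation: [81.4, 89.8, 176.6]
ft_force: [0.7, 0.0, -1.5]
opening: 0.0218
```

Request:
drive_tool(
  motion=[
    [[0,0,-0.01,0,0,0],[0,0,-0.02,0,0,0],[0,0,-0.03,0,0,0],[0,0,-0.035,0,0,0],[0,0,-0.035,0,0,0]],
  ],
)

```text
t: 8.8
ee_pos: [0.5992, 0.3921, 0.1084]
orientation: [82.1, 89.8, 177.3]
ft_force: [-1.1, 0.7, -1.5]
opening: 0.0221
```

Request:
drive_tool(
  motion=[
    [[0,0,-0.004,0,0,0],[0,0,-0.008,0,0,0],[0,0,-0.012,0,0,0],[0,0,-0.014,0,0,0],[0,0,-0.014,0,0,0]],
  ],
)

```text
t: 9.22
ee_pos: [0.5995, 0.3922, 0.1055]
orientation: [72.9, 89.9, 168.1]
ft_force: [-1.5, -1.5, 3.1]
opening: 0.022
```

Contact at the expected height, so I release and lift.

Request:
drive_tool(
  motion=[
    [[0,0,0,0,0,0],[0,0,0,0,0,0],[0,0,0,0,0,0],[0,0,0,0,0,0],[0,0,0,0,0,0]],
  ],
  jaw=0.5,
)

```text
t: 9.63
ee_pos: [0.5994, 0.3922, 0.1053]
orientation: [74.4, 89.8, 169.6]
ft_force: [-0.2, -0.7, 0.4]
opening: 0.0415
```

Request:
drive_tool(
  motion=[
    [[0,0,0.04,0,0,0],[0,0,0.1,0,0,0],[0,0,0.18,0,0,0],[0,0,0.26,0,0,0],[0,0,0.36,0,0,0],[0,0,0.46,0,0,0],[0,0,0.54,0,0,0],[0,0,0.58,0,0,0]],
  ],
)

```text
t: 10.3
ee_pos: [0.5996, 0.3932, 0.2552]
orientation: [-14.0, 89.8, 81.2]
ft_force: [0.3, 0.2, 1.0]
opening: 0.0437
```

```bash
python3 - <<'E'
from h import *
go([0.432,0.4126,0.2],155.0); s=cur()[0]; print(s['ee_pos'],s['joints'],s['ft_force'])
E
```

```text
t 10.3 shift [-0.67, 0.078, -0.221] turn [-0.002, -0.001, 0.522] norm deg 59.8
[0.59958122 0.39316609 0.25520719] [ -3.96302994  42.82850337 -62.36422724  61.74345129  37.03977218
  93.78356917  39.78527542] [0.30531852 0.24281398 0.95054716]
```

Request:
drive_tool(
  motion=[
    [[-0.04,0,0,0,0,0.05],[-0.1,0.01,0,0,0,0.1],[-0.17,0.02,0,0,0,0.15],[-0.24,0.03,-0.02,0,0,0.2],[-0.31,0.04,-0.05,0,0,0.26],[-0.38,0.05,-0.08,0,0,0.32],[-0.45,0.06,-0.11,0,0,0.38],[-0.52,0.07,-0.15,0,0,0.44],[-0.58,0.075,-0.18,0,0,0.49],[-0.64,0.078,-0.21,0,0,0.522],[-0.67,0.078,-0.221,0,0,0.522],[-0.67,0.078,-0.221,0,0,0.522]],
  ],
)

```text
t: 11.3
ee_pos: [0.4305, 0.4128, 0.2]
orientation: [-3.2, 89.8, 151.9]
ft_force: [-0.4, 0.0, 0.4]
opening: 0.0434
```

```bash
python3 - <<'E'
from h import *
go([0.432,0.4126,0.099],155.0); s=cur()[0]; print(s['ee_pos'],s['joints'])
c=cam('top'); a=c['pixels'][120:270,220:350]; d=cam('side'); b=d['pixels'][130:240,230:380]
im=np.hstack([cv2.resize(a,(390,450),interpolation=2),cv2.copyMakeBorder(cv2.resize(b,(400,293),interpolation=2),0,157,0,0,0)])
cv2.imwrite('pics/p5.png',im[:,:,::-1])
C=cloud(c);x,y,z=C[...,0],C[...,1],C[...,2]; hsv=cv2.cvtColor(c['pixels'],cv2.COLOR_RGB2HSV)
red=(hsv[...,1]>130)&((hsv[...,0]<8)|(hsv[...,0]>172))
m=red&(abs(x-.6)<.04)&(abs(y-.392)<.04); print('cap',m.sum(),C[m].mean(0),C[m].min(0),C[m].max(0))
E
```

```text
t 11.3 shift [0.006, -0.001, -0.404] turn [-0.001, -0.002, -0.0] norm deg 0.2
[0.43049225 0.41280139 0.19997203] [  5.85936801  38.91885142 -78.98505312  87.3145968   38.02536796
  85.17028746  81.19978887]
cap 77 [0.60219862 0.38936721 0.12078516] [0.59078095 0.37912883 0.08688277] [0.61788397 0.40020632 0.12728755]
```

View pics/p5.png

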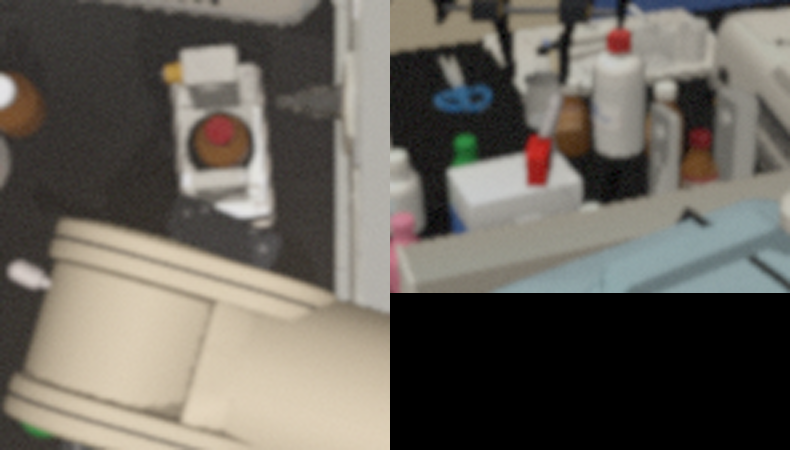

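The bottle stands in the cup, with the cap at crop (218,130) and its top at z≈0.123. J3 is near its range limit, so I descend in two stages and watch it.

Request:
drive_tool(
  motion=[
    [[0.006,0,-0.05,0,0,0],[0.006,0,-0.1,0,0,0],[0.006,0,-0.15,0,0,0],[0.006,0,-0.19,0,0,0],[0.006,0,-0.2,0,0,0]],
  ],
)

```text
t: 11.82
ee_pos: [0.4341, 0.4116, 0.1478]
orientation: [20.0, 89.8, 174.8]
ft_force: [-0.0, 0.1, 0.3]
opening: 0.0436
```

```bash
python3 - <<'E'
from h import *
go([0.432,0.4126,0.099],155.0); s=cur()[0]; print(s['ee_pos'],s['joints'])
d=cam('side'); b=d['pixels'][140:220,250:340]
cv2.imwrite('pics/p6.png',cv2.resize(b,(720,640) if 0 else (675,600),interpolation=2)[:,:,::-1])
E
```

```text
t 11.82 shift [-0.008, 0.004, -0.195] turn [-0.0, -0.002, 0.001] norm deg 0.3
[0.43410998 0.41155199 0.14783343] [  5.19119531  41.45259916 -76.5153856   90.6169613   40.48350896
  80.69311661  79.86485347]
```

View pics/p6.png

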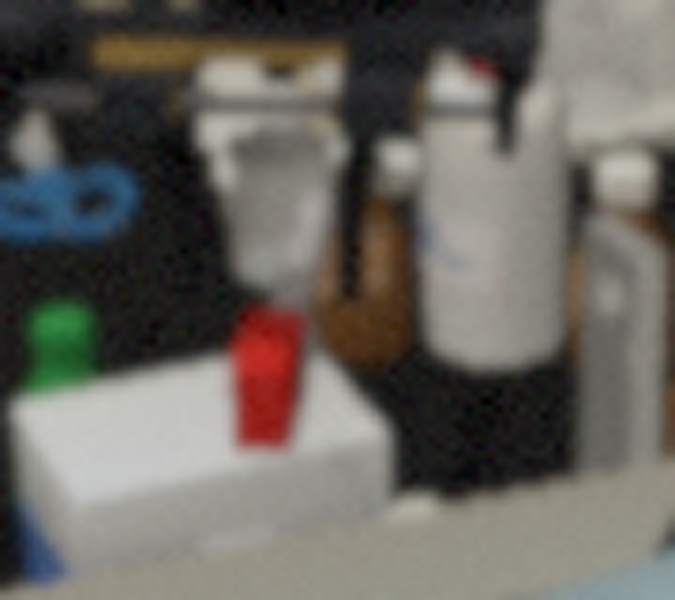

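The side crop shows the red grip at (265,375) on the lid and the near cheek at (620,330). J3 is at -76.5 and moving back. I descend and pinch.

Request:
drive_tool(
  motion=[
    [[-0.004,0.002,-0.04,0,0,0],[-0.008,0.004,-0.08,0,0,0],[-0.008,0.004,-0.12,0,0,0],[-0.008,0.004,-0.16,0,0,0],[-0.008,0.004,-0.185,0,0,0],[-0.008,0.004,-0.195,0,0,0],[-0.008,0.004,-0.195,0,0,0]],
  ],
)

```text
t: 12.45
ee_pos: [0.4319, 0.4126, 0.0991]
orientation: [21.6, 89.7, 176.5]
ft_force: [-0.5, 0.1, 0.5]
opening: 0.0435
```

Request:
drive_tool(
  motion=[
    [[0,0,0,0,0,0],[0,0,0,0,0,0],[0,0,0,0,0,0],[0,0,0,0,0,0],[0,0,0,0,0,0],[0,0,0,0,0,0]],
  ],
  jaw=0.0,
)

```text
t: 12.95
ee_pos: [0.4318, 0.4129, 0.0994]
orientation: [15.4, 89.7, 170.3]
ft_force: [-1.2, -0.1, 2.9]
opening: 0.0219
```

Request:
drive_tool(
  motion=[
    [[0,0,0.03,0,0,0],[0,0,0.09,0,0,0],[0,0,0.17,0,0,0],[0,0,0.25,0,0,0],[0,0,0.33,0,0,0],[0,0,0.41,0,0,0],[0,0,0.48,0,0,0],[0,0,0.52,0,0,0]],
  ],
)

```text
t: 13.62
ee_pos: [0.4319, 0.4135, 0.2327]
orientation: [-20.8, 89.8, 134.1]
ft_force: [0.9, -0.8, -1.4]
opening: 0.0216
```

```bash
python3 - <<'E'
from h import *
# pre-insert: collar 155mm-ish back; grip centre so that tip is 30mm before near eye
a=np.radians(5.3);u=np.array([np.cos(a),np.sin(a)]);o=np.array([.6,.392])
g=o+u*(-.046-.185); print(g)
s,q,M=cur(); print(q,s['joints'],'jaw',np.degrees(np.arctan2(M[1,2],M[0,2])),s['torque'])
go([*g,.23],95.3)
E
```

```text
[0.36998759 0.37066239]
[0.43186867 0.41350091 0.23271227] [  5.6215159   37.11982231 -79.26051161  84.49721672  36.20202607
  87.86510845  82.40866823] jaw 154.89816224182806 [ 0.1501075  -0.06140476  0.03076544]
t 13.62 shift [-0.248, -0.171, -0.011] turn [-0.002, -0.0, -0.52] norm deg 59.6
```

Request:
drive_tool(
  motion=[
    [[-0.02,-0.01,0,0,0,-0.05],[-0.04,-0.03,0,0,0,-0.1],[-0.07,-0.05,0,0,0,-0.15],[-0.1,-0.07,0,0,0,-0.2],[-0.12,-0.09,0,0,0,-0.25],[-0.15,-0.11,0,0,0,-0.3],[-0.18,-0.13,0,0,0,-0.36],[-0.21,-0.15,0,0,0,-0.42],[-0.23,-0.16,0,0,0,-0.47],[-0.248,-0.171,0,0,0,-0.51],[-0.248,-0.171,0,0,0,-0.52],[-0.248,-0.171,0,0,0,-0.52]],
  ],
)

```text
t: 14.62
ee_pos: [0.3699, 0.3707, 0.2332]
orientation: [-41.7, 89.8, 53.6]
ft_force: [-0.2, 0.9, -0.6]
opening: 0.0216
```

```bash
python3 - <<'E'
from h import *
np.set_printoptions(precision=4,suppress=True)
s,q,M=cur(); print(q,s['joints'],'jaw',np.degrees(np.arctan2(M[1,2],M[0,2])),M[:,0])
c=cam('top'); d=cam('side')
a=c['pixels'][130:250,230:350]; b=d['pixels'][120:220,230:380]
im=np.hstack([cv2.resize(a,(400,400),interpolation=2),cv2.copyMakeBorder(cv2.resize(b,(400,267),interpolation=2),0,133,0,0,0)])
cv2.imwrite('pics/p7.png',im[:,:,::-1])
C=cloud(c);m=(c['depth']>0)&(C[...,2]>.225)&(C[...,2]<.265)&(C[...,0]>.41)&(C[...,0]<.56)&(abs(C[...,1]-.382)<.03)
P=C[m]; print(m.sum(),P.min(0),P.max(0)); 
for x0 in np.arange(.41,.53,.01):
    k=P[(P[:,0]>x0)&(P[:,0]<x0+.01)]
    if len(k)>3: print(round(x0+.005,3),len(k),(k[:,1].min()+k[:,1].max())/2,k[:,1].mean(),np.ptp(k[:,1]),np.percentile(k[:,2],80))
E
```

```text
[0.3699 0.3707 0.2332] [ 13.301   20.183  -75.5746  95.5458  19.8872  79.6359  30.3416] jaw 95.36214484794891 [ 0.0022  0.003  -1.    ]
353 [0.4206 0.3686 0.2391] [0.5246 0.3916 0.2557]
0.425 28 0.3759736316655894 0.37440592129479056 0.014652618877107948 0.2511770898951916
0.435 37 0.3760251430826477 0.37642218991128135 0.014385756728251486 0.2521214989566831
0.445 40 0.3781341950839959 0.37791450774528906 0.014914663751483592 0.25086055009120883
0.455 38 0.3780296691546041 0.3782553419918813 0.014375656908560575 0.25164110040900306
0.465 33 0.38007867407713614 0.37979060898391803 0.014728901167114172 0.25112860110623886
0.475 38 0.3800831021464889 0.3802196866400659 0.014548703330659385 0.2522466659949355
0.485 33 0.38096509520372474 0.38090691525341563 0.012637892035709197 0.25193680850921185
0.495 20 0.38413514670209836 0.38300604028745083 0.010426454170180899 0.2485124521591807
0.505 37 0.38419785467268164 0.38340117161049875 0.014851655462801039 0.25186458751390106
0.515 35 0.3841902499970437 0.38428631724240386 0.014618275756366206 0.251822875039709
0.525 14 0.38503795783490724 0.38444119791571224 0.012457700291334806 0.24993250401754324
```

View pics/p7.png

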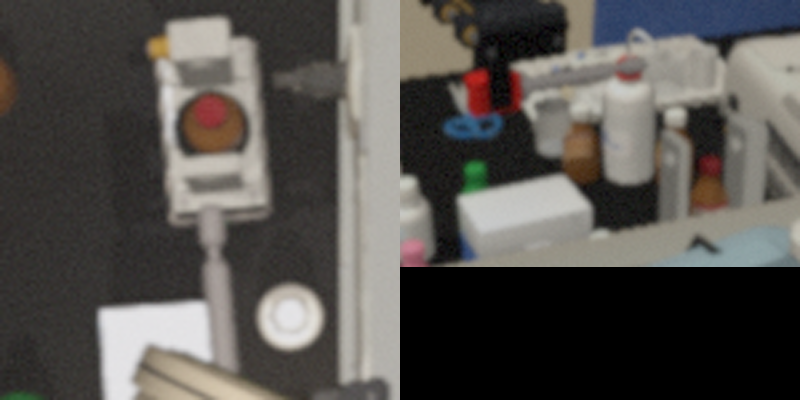

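The rod is held level and in line: shaft axis z 0.2435, on the shaker axis within about 0.3 mm, tip at top crop (210,212). I lower it to eye height.

Request:
drive_tool(
  motion=[
    [[0,0,-0.05,0,0,0],[0,0,-0.12,0,0,0],[0,0,-0.2,0,0,0],[0,0,-0.28,0,0,0],[0,0,-0.35,0,0,0],[0,0,-0.4,0,0,0],[0,0,-0.43,0,0,0],[0,0,-0.435,0,0,0],[0,0,-0.435,0,0,0],[0,0,-0.435,0,0,0]],
  ],
)

```text
t: 15.55
ee_pos: [0.3703, 0.3713, 0.1248]
orientation: [-27.8, 89.7, 67.7]
ft_force: [-0.4, 0.1, -1.5]
opening: 0.0219
```

```bash
cat >> h.py <<'E'
def adv(d,dy=0,dz=0,yaw=5.3,o=(.6,.392),zt=.1244): # d = advance of the rod: 0 = tip 30mm before the eye, .185 home
    a=np.radians(yaw);u=np.array([np.cos(a),np.sin(a)]);n=np.array([-u[1],u[0]])
    g=np.array(o)+u*(-.046-.185+d)+n*dy; go([*g,zt+dz],yaw+90)
def rel(): # rod position in shaker axes from tool
    s,q,M=cur(); a=np.radians(5.3);u=np.array([np.cos(a),np.sin(a)]);n=np.array([-u[1],u[0]]); e=q[:2]-[.6,.392]
    f=np.array(s['ft_force']); print('d %.4f lat %.4f z %.4f'%(e@u+.231,e@n,q[2]),'F ax %.1f lat %.1f z %.1f'%(f[:2]@u,f[:2]@n,f[2]),'jaw %.2f'%np.degrees(np.arctan2(M[1,2],M[0,2])),'M',np.round(s['torque'],2))
E
python3 - <<'E'
from h import *
np.set_printoptions(precision=4,suppress=True)
rel(); adv(0); adv(.025); s=cur()[0]; print(s['joints'])
c=cam('top'); C=cloud(c)
P=C[(c['depth']>0)&(C[...,2]>.125)&(C[...,2]<.155)&(C[...,0]>.41)&(C[...,0]<.53)&(abs(C[...,1]-.382)<.03)]
xm=[];ym=[]
for x0 in np.arange(.42,.52,.01):
    k=P[(P[:,0]>x0)&(P[:,0]<x0+.01)]
    if len(k)>10 and np.ptp(k[:,1])<.018: xm.append(k[:,0].mean());ym.append(k[:,1].mean())
p=np.polyfit(xm,ym,1);print('rod',len(xm),np.degrees(np.arctan(p[0])),'y at .47',np.polyval(p,.47),'at .56',np.polyval(p,.56),'zt',np.percentile(P[:,2],80))
ok=c['depth']>0
for a,b in((.54,.58),(.62,.68)):
    m=ok&(C[...,2]>.148)&(C[...,2]<.17)&(C[...,0]>a)&(C[...,0]<b)&(C[...,1]>.34)&(C[...,1]<.45); print('cheek',m.sum(),C[m].mean(0),cv2.minAreaRect(C[m][:,:2].astype(np.float32))[0])
E
```

```text
d 0.0004 lat 0.0006 z 0.1248 F ax -0.4 lat 0.2 z -1.5 jaw 95.47 M [ 0.14 -0.13 -0.02]
t 15.55 shift [-0.001, -0.003, -0.002] turn [-0.002, 0.001, -0.001] norm deg 0.3
t 15.55 shift [0.098, 0.007, -0.002] turn [-0.002, 0.001, -0.001] norm deg 0.3
[  8.1467  26.3077 -70.1486 103.4391  26.4892  68.9466  25.5252]
rod 11 6.033771461390064 y at .47 0.38055600955086366 at .56 0.3900690281583062 zt 0.1432086057587385
cheek 101 [0.5602 0.3883 0.1562] (0.5607017874717712, 0.38835611939430237)
cheek 210 [0.6464 0.396  0.1561] (0.6471034288406372, 0.3960936665534973)
```

Request:
drive_tool(
  motion=[
    [[0.01,-0.002,-0.002,-0.002,0.001,-0.002],[0.03,0.0,-0.002,-0.002,0.001,-0.002],[0.05,0.002,-0.002,-0.002,0.001,-0.002],[0.07,0.004,-0.002,-0.002,0.001,-0.002],[0.09,0.006,-0.002,-0.002,0.001,-0.002],[0.098,0.007,-0.002,-0.002,0.001,-0.002],[0.098,0.007,-0.002,-0.002,0.001,-0.002],[0.098,0.007,-0.002,-0.002,0.001,-0.002]],
  ],
)

```text
t: 16.27
ee_pos: [0.3948, 0.3732, 0.1244]
orientation: [13.9, 90.0, 109.1]
ft_force: [0.1, 0.3, -1.9]
opening: 0.0221
```

```bash
python3 - <<'E'
from h import *
rel(); adv(.045)
d=cam('side'); b=d['pixels'][130:210,270:370]
cv2.imwrite('pics/p8.png',cv2.resize(b,(750,600),interpolation=2)[:,:,::-1])
E
```

```text
d 0.0250 lat 0.0002 z 0.1244 F ax 0.1 lat 0.3 z -1.9 jaw 95.23 M [ 0.09 -0.15  0.01]
t 16.27 shift [0.08, 0.007, 0.0] turn [-0.0, -0.0, 0.001] norm deg 0.1
```

View pics/p8.png

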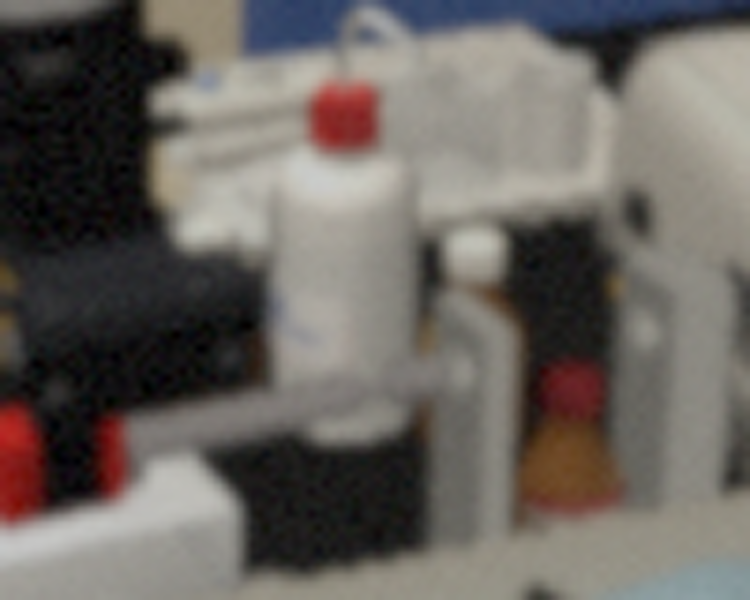

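The tip is right before the near eye at crop (460,365). I advance gently and check the force.

Request:
drive_tool(
  motion=[
    [[0.01,0.001,0,0,0,0],[0.02,0.002,0,0,0,0],[0.03,0.003,0,0,0,0],[0.04,0.003,0,0,0,0],[0.05,0.004,0,0,0,0],[0.06,0.005,0,0,0,0],[0.07,0.006,0,0,0,0],[0.08,0.007,0,0,0,0],[0.08,0.007,0,0,0,0]],
  ],
)

```text
t: 17.07
ee_pos: [0.4152, 0.3749, 0.1244]
orientation: [2.2, 90.0, 97.5]
ft_force: [-0.6, -0.4, -1.7]
opening: 0.0219
```

```bash
python3 - <<'E'
from h import *
rel(); adv(.1)
E
```

```text
d 0.0455 lat 0.0000 z 0.1244 F ax -0.6 lat -0.3 z -1.7 jaw 95.21 M [ 0.12 -0.17 -0.04]
t 17.07 shift [0.217, 0.02, 0.0] turn [-0.0, -0.0, 0.001] norm deg 0.1
```

It entered the near eye without force. I go on over the cap to just before the far eye.

Request:
drive_tool(
  motion=[
    [[0.015,0.001,0,0,0,0],[0.035,0.003,0,0,0,0],[0.055,0.005,0,0,0,0],[0.075,0.007,0,0,0,0],[0.095,0.009,0,0,0,0],[0.115,0.011,0,0,0,0],[0.135,0.012,0,0,0,0],[0.155,0.014,0,0,0,0],[0.175,0.016,0,0,0,0],[0.195,0.018,0,0,0,0],[0.217,0.02,0,0,0,0],[0.217,0.02,0,0,0,0]],
  ],
)

```text
t: 18.07
ee_pos: [0.4707, 0.3797, 0.1243]
orientation: [-13.9, 90.0, 81.2]
ft_force: [0.1, -0.5, -2.0]
opening: 0.0218
```

```bash
python3 - <<'E'
from h import *
rel(); adv(.121)
E
```

```text
d 0.1011 lat -0.0003 z 0.1243 F ax 0.1 lat -0.5 z -2.0 jaw 95.15 M [ 0.06 -0.12  0.  ]
t 18.07 shift [0.079, 0.009, 0.0] turn [-0.0, 0.0, 0.001] norm deg 0.2
```

Request:
drive_tool(
  motion=[
    [[0.01,0.002,0,0,0,0],[0.02,0.003,0,0,0,0],[0.03,0.004,0,0,0,0],[0.04,0.005,0,0,0,0],[0.05,0.006,0,0,0,0],[0.06,0.007,0,0,0,0],[0.07,0.008,0,0,0,0],[0.08,0.009,0,0,0,0],[0.08,0.009,0,0,0,0]],
  ],
)

```text
t: 18.82
ee_pos: [0.4911, 0.3816, 0.1241]
orientation: [39.2, 90.0, 134.4]
ft_force: [0.4, -2.0, -1.2]
opening: 0.022
```

```bash
python3 - <<'E'
from h import *
rel(); adv(.15)
E
```

```text
d 0.1216 lat -0.0003 z 0.1241 F ax 0.2 lat -2.1 z -1.2 jaw 95.11 M [-0.15 -0.2  -0.21]
t 18.82 shift [0.113, 0.012, 0.001] turn [-0.0, -0.0, 0.002] norm deg 0.2
```

The tip is inside the far eye and the plunger comes next.

Request:
drive_tool(
  motion=[
    [[0.012,0.001,0,0,0,0],[0.024,0.002,0,0,0,0],[0.036,0.003,0,0,0,0],[0.048,0.004,0,0,0,0],[0.06,0.005,0,0,0,0],[0.072,0.006,0,0,0,0],[0.084,0.007,0,0,0,0],[0.096,0.009,0,0,0,0],[0.108,0.011,0,0,0,0],[0.113,0.011,0,0,0,0]],
  ],
)

```text
t: 19.65
ee_pos: [0.5197, 0.3841, 0.124]
orientation: [94.1, 90.0, -170.8]
ft_force: [-0.6, -1.7, -1.4]
opening: 0.022
```

```bash
python3 - <<'E'
from h import *
rel(); adv(.185)
E
```

```text
d 0.1504 lat -0.0004 z 0.1240 F ax -0.8 lat -1.6 z -1.4 jaw 95.09 M [-0.18  0.02 -0.16]
t 19.65 shift [0.138, 0.014, 0.002] turn [0.0, -0.0, 0.002] norm deg 0.2
```

Request:
drive_tool(
  motion=[
    [[0.012,0.001,0,0,0,0],[0.026,0.003,0,0,0,0],[0.04,0.004,0,0,0,0],[0.054,0.005,0,0,0,0],[0.068,0.006,0,0,0,0],[0.082,0.007,0,0,0,0],[0.096,0.009,0,0,0,0],[0.108,0.01,0,0,0,0],[0.118,0.011,0,0,0,0],[0.124,0.012,0,0,0,0],[0.124,0.012,0,0,0,0]],
  ],
)

```text
t: 20.57
ee_pos: [0.5375, 0.3858, 0.1215]
orientation: [112.6, 88.5, -151.8]
ft_force: [-54.2, -26.0, 16.4]
opening: 0.0215
```

```bash
python3 - <<'E'
from h import *
rel(); adv(.187)
E
```

```text
d 0.1682 lat -0.0004 z 0.1215 F ax -56.4 lat -20.9 z 16.4 jaw 95.60 M [-5.24 11.5  -0.51]
t 20.57 shift [0.075, 0.009, 0.012] turn [0.006, -0.012, -0.003] norm deg 1.5
```

I mis-set home: the grip centre is home at d=0.155, not 0.185, so the collar has already met the cheek and the rod slid in the grip. I relax the target at once.

Request:
drive_tool(
  motion=[
    [[0,0,0,0,0,0],[0,0,0,0,0,0],[0,0,0,0,0,0]],
  ],
)

```text
t: 20.82
ee_pos: [0.537, 0.3858, 0.1216]
orientation: [111.9, 88.4, -152.5]
ft_force: [-6.5, -3.7, 0.8]
opening: 0.0218
```

```bash
python3 - <<'E'
from h import *
rel(); adv(.166)
c=cam('top'); d=cam('side')
a=c['pixels'][120:220,240:340]; b=d['pixels'][130:210,280:380]
im=np.hstack([cv2.resize(a,(400,400),interpolation=2),cv2.copyMakeBorder(cv2.resize(b,(400,320),interpolation=2),0,80,0,0,0)])
cv2.imwrite('pics/p9.png',im[:,:,::-1])
E
```

```text
d 0.1677 lat -0.0003 z 0.1216 F ax -6.9 lat -3.1 z 0.8 jaw 95.61 M [-0.64  1.13 -0.17]
t 20.82 shift [-0.007, 0.001, 0.011] turn [0.006, -0.012, -0.003] norm deg 1.6
```

View pics/p9.png

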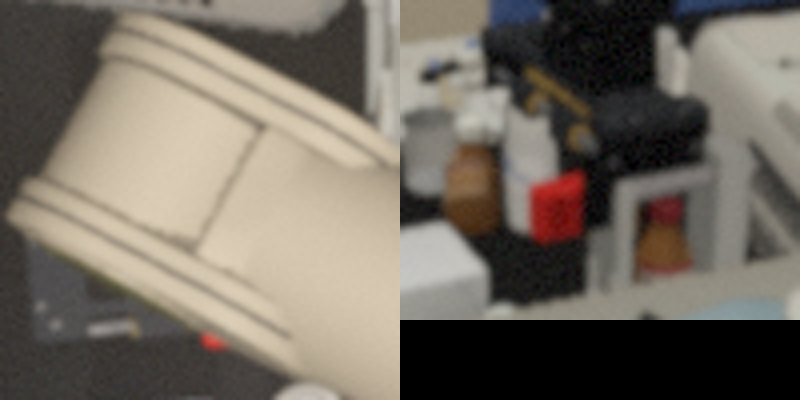

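The side view shows the grip at (555,205) and the rod over the red cap, with the bottle upright. Force is down to about 7 N. I release and lift clear.

Request:
drive_tool(
  motion=[
    [[0,0,0,0,0,0],[0,0,0,0,0,0],[0,0,0,0,0,0],[0,0,0,0,0,0],[0,0,0,0,0,0],[0,0,0,0,0,0]],
  ],
  jaw=0.55,
)

```text
t: 21.42
ee_pos: [0.5377, 0.3856, 0.1217]
orientation: [111.9, 88.5, -152.5]
ft_force: [-0.9, 0.6, -0.3]
opening: 0.0467
```

Request:
drive_tool(
  motion=[
    [[0,0,0.03,0,0,0],[0,0,0.08,0,0,0],[0,0,0.16,0,0,0],[0,0,0.26,0,0,0],[0,0,0.36,0,0,0],[-0.1,0,0.46,0,0,0],[-0.2,0,0.54,0,0,0],[-0.3,0,0.58,0,0,0],[-0.4,0,0.6,0,0,0],[-0.5,0,0.6,0,0,0],[-0.55,0,0.6,0,0,0]],
  ],
)

```text
t: 22.33
ee_pos: [0.3971, 0.3868, 0.2735]
orientation: [113.1, 88.6, -151.2]
ft_force: [-0.6, 1.2, 0.5]
opening: 0.0478
```

```bash
python3 - <<'E'
from h import *
np.set_printoptions(precision=4,suppress=True)
rel(); print(cur()[0]['joints'])
c=cam('top'); d=cam('side')
a=c['pixels'][120:220,240:340]; b=d['pixels'][140:220,290:390]
im=np.hstack([cv2.resize(a,(400,400),interpolation=2),cv2.copyMakeBorder(cv2.resize(b,(400,320),interpolation=2),0,80,0,0,0)])
cv2.imwrite('pics/p10.png',im[:,:,::-1])
C=cloud(c);al=np.radians(5.3);u=np.array([np.cos(al),np.sin(al)]);n=np.array([-u[1],u[0]])
e=C[...,:2]-[.6,.392]; X=e@u;Y=e@n;Z=C[...,2]
ok=(c['depth']>0)&(abs(Y)<.006)&(Z>.1)&(Z<.18)&(X>-.2)&(X<.1)
for x0 in np.arange(-.11,.1,.005):
    k=ok&(X>=x0)&(X<x0+.005)
    if k.sum()>1: print(round(x0+.0025,4),k.sum(),np.median(Z[k]).round(4),Y[k].mean().round(4))
E
```

```text
d 0.0285 lat 0.0136 z 0.2735 F ax -0.5 lat 1.3 z 0.5 jaw 95.75 M [ 0.14 -0.2   0.02]
[  6.181   23.6255 -70.8441  86.2576  21.4776  87.0452  31.0603]
-0.1025 2 0.1441 0.0014
-0.0975 13 0.1493 -0.0002
-0.0925 10 0.152 -0.0007
-0.0875 14 0.1505 -0.0007
-0.0825 12 0.1502 0.0004
-0.0775 12 0.1508 0.0007
-0.0725 10 0.1503 -0.0004
-0.0675 10 0.1493 -0.0001
-0.0625 13 0.1512 -0.0004
-0.0575 12 0.1515 0.0003
-0.0525 9 0.1472 0.0002
-0.0475 13 0.1474 0.0002
-0.0425 12 0.1569 0.0
-0.0375 13 0.1563 -0.0003
-0.0325 7 0.1426 0.0009
-0.0275 11 0.1405 0.0008
-0.0225 10 0.14 -0.0
-0.0175 10 0.1423 -0.0005
-0.0125 12 0.1417 0.0002
-0.0075 13 0.1411 -0.0002
-0.0025 13 0.1412 0.0009
0.0025 10 0.1424 -0.0002
0.0075 9 0.141 -0.0008
0.0125 12 0.14 -0.0002
0.0175 12 0.1424 0.0002
0.0225 11 0.1426 -0.0001
0.0275 12 0.1417 -0.0002
0.0325 16 0.145 -0.0007
0.0375 11 0.1554 0.0009
0.0425 13 0.1562 -0.0006
0.0475 8 0.1567 -0.0002
0.0525 12 0.1571 -0.0006
0.0575 14 0.156 0.0004
0.0625 3 0.1453 0.0008
0.0675 12 0.1417 -0.0
0.0725 11 0.1429 0.0004
0.0775 5 0.1398 -0.0001
```

View pics/p10.png

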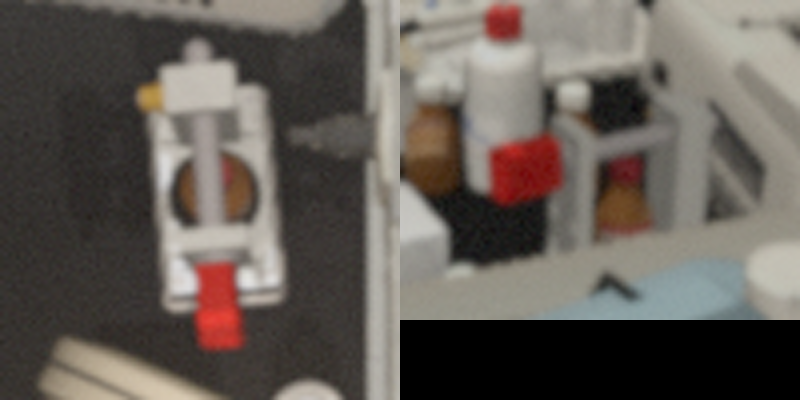

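The top view shows the collar against the near cheek (215,262), the tip out beyond the far cheek (200,48), and the bottle upright in the cup. Depth puts the grip's end at x≈-0.100 and the tip at about +0.079, both matching home. I check the white bottle last and hand in.

```bash
python3 - <<'E'
from h import *
np.set_printoptions(precision=4,suppress=True)
c=cam('top'); C=cloud(c); x,y,z=C[...,0],C[...,1],C[...,2]
m=(c['depth']>0)&(abs(z-.09)<.008)&(abs(x-.458)<.04)&(abs(y-.333)<.04); print('white cap',m.sum(),C[m].mean(0))
c0=pickle.load(open('/tmp/top.pkl','rb')); s=cur()[0]; print(s['t'],s['ft_force'],np.abs(s['joint_vel']).max())
print(close_job())
E
```

```text
white cap 81 [0.4611 0.3344 0.0901]
22.4833 [-0.0706 -0.0779  0.1638] 2.2140464913598192
the job is handed in; nothing more can be done
None
```

The red-capped bottle is standing upright in the shaker cup and the hold-down rod is home over its cap. The job was handed in at about 22.5 s with the gripper clear.

**Last checks**
- **Rod:** in the top-camera depth, the grip's rear end is about 100 mm behind the shaker's origin and the tip about 79 mm ahead, both as expected at home. In the picture the collar sits against the near cheek. At about 2.5 mm per pixel this would not show a gap of a millimetre or so.
- **Plunger:** I could not see its nose. That it has snapped in is inferred from the groove lining up with it at home and from the collar being pushed hard against the cheek.
- **White bottle:** it is upright, and its cap measured (0.461, 0.334) against a single reading of (0.458, 0.333) at the start. That is within the measuring scatter.

**What went wrong:** I set the rod's home position 30 mm too far. After the collar met the cheek, the arm kept pushing until it read about 56 N axially (about 62 N in all) at the end of the move. The gripper slid about 13 mm along the grip. I relaxed the force to about 7 N before letting go. That load went through the rod's collar. I only have the end-of-move reading, so I don't know the peak, but I saw nothing above the 120 N wrist limit.

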